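# Shift the damper selector into third

### The job

Push the growth cabinet's damper lever through its H gate: bring it level with the cross passage, push it across to the right, then forward, away from you, until it is fully home in the third slot (forward right), and leave it there. Push it with the fingers only, never pinch it, do not let it dip into the fourth slot (back right), and leave the dishes, jars and other things where they stand.

Things in the scene. Friction and masses are not known exactly. Their poses are not given: they have to be found in the camera images.
- selector: Growth cabinet's air damper selector: grey steel console fixed to the bench, 190 mm (x, front to back) by 260 mm (y) by 112 mm high, bare metal deck, round duct stub 50 mm long on its far side. Origin: centre of its underside on the bench; x points forward (from the edge near the robot to the far side), y left, z up. An H-shaped gate is cut in the middle of the deck.
- gate_centre (a point): Centre of the H gate on top of the deck, 112 mm above the bench; axes as selector. A cross passage along y, 20 mm wide, 72 mm long; at either end a slot along x, 20 mm wide, centre line at y = +26 or -26 mm, running from x = -36 to +36 mm. Solid edges stop the lever's shaft.
- slot1_end (a point): Middle of the closed end of the first slot, forward left (x+, y+) in the selector's axes, at deck height. One to four small dark studs on the deck beyond each slot's end give its number.
- slot2_end (a point): The same for the second slot, back left (x-, y+).
- slot3_end (a point): The same for the third slot, forward right (x+, y-): 36 mm forward and 26 mm right of the gate's centre.
- slot4_end (a point): The same for the fourth slot, back right (x-, y-).
- knob_top (a point): Centre of the top of the lever's black eight-sided grip, 36 mm across; z points up along the lever. The lever is a straight 12 mm steel shaft pivoting both ways about a point 20 mm above the bench under the gate's centre; the grip covers it from 115 to 185 mm from the pivot (top 205 mm above the bench when upright). At either end of the passage or of a slot the top is about 50 mm off centre.
- across (a joint): Sideways tilt of the lever about the selector's x axis, rad: 0 upright, positive right (selector's -y). Slot centre lines +-0.28, solid stops near +-0.32. With forward angle f and across angle a the lever points along (sin f, -sin a cos f, cos a cos f) in the selector's axes. Friction 0.25 N m (about 1.5 N at the grip), no spring: it stays where it is left.
- forward (a joint): Fore-and-aft tilt of the lever, rad: 0 neutral, in the cross passage; it can move across only while within about +-0.04. Positive forward (selector's x). Solid stops at the slot ends, about +-0.31. Same friction, stays where left. The lever starts at the left, anywhere from the first slot through neutral to the second.
- dish_deck: closed petri dish 52 mm across, 15 mm high, lying on the console's deck beside the gate; a bystander, origin at the centre of its underside
- dish_table: closed petri dish 90 mm across, 16 mm high, on the bench; a bystander, origin at the centre of its underside
- jar_left: lidded glass jar 66 mm across, 95 mm high, on the bench close to the console's left side; a bystander, origin at the centre of its underside
- jar_right: lidded amber jar 56 mm across, 85 mm high, on the bench close to the console's right side; a bystander, origin at the centre of its underside
- beaker: open glass beaker 70 mm across, 85 mm high, on the bench; a bystander, origin at the centre of its underside
- wash_bottle: plastic bottle 68 mm across, 165 mm high, on the bench; a bystander, origin at the centre of its underside
- tape_roll: roll of paper tape lying flat, 80 mm across, 20 mm high, on the bench; a bystander, origin at the centre of its underside

How it is judged (in metres and radians):
On the way:
1. the lever is across at the right end of the cross passage (value of joint across above 0.22 rad and value of joint forward between -0.13 and 0.13 rad).
At the end, for the whole second after the job is handed in: The lever is at rest in the third slot: tilted right by more than 0.2 rad and forward by more than 0.265 rad (the slot's end is at about 0.31, so the grip is within about 8 mm of fully home), and the bystanders are within 15 mm of where they stood (value of joint across between 0.2 and 0.4 rad and value of joint forward above 0.265 rad and velocity of joint across between -0.05 and 0.05 rad/s and velocity of joint forward between -0.05 and 0.05 rad/s and distance of each of dish_deck, dish_table, jar_left, jar_right, beaker, wash_bottle, tape_roll from where it was at the start of the episode below 0.015 m); the robot touches nothing.
It fails at once if the lever dips into the fourth slot (across more than 0.15 and back more than 0.13 rad, about 12 mm at the gate) (value of joint across above 0.15 rad and value of joint forward below -0.13 rad).
It fails at once if the lever's grip is pinched: the fingers press on two opposite sides of it at once with more than 2 N each ((contact force between the fingers and forward_c1 above 2 N and contact force between the fingers and forward_c2 above 2 N) or (contact force between the fingers and forward_c3 above 2 N and contact force between the fingers and forward_c4 above 2 N)).
It fails at once if a dish, jar, beaker, bottle or roll is moved more than 15 mm or picked up (distance of any of dish_deck, dish_table, jar_left, jar_right, beaker, wash_bottle, tape_roll from where it was at the start of the episode above 0.015 m).
It also fails if it takes over 67 s, if anything falls off the work surface, if the arm or the gripper's body presses on something with over 40 N, if the wrist force passes 120 N, or if a joint passes its speed limit or range.

### The arm

A 7-joint arm with a two-finger parallel gripper is mounted at the origin on the work surface. World frame = base frame: x ahead of the robot, y to its left, z up, the work surface at z = 0. Lengths are in m, angles in degrees, forces in N, time in s.
With the tool pointing down it reaches from about 0.4 to 0.925 m from the base axis. Payload 5.6 kg.
Tool frame: the origin (TCP) lies on the centre line of the jaws, within the pads' length; the fingertips stand 11 mm ahead of it and the grasp point (between the pads) lies 8 mm behind it; z points along the fingers, x is the direction in which the jaws open and shut, and the axes are right-handed (so a half turn about z gives the same grasp; the last joint's range is limited). The gripper opens to 85 mm and grips with 20 to 120 N. Pads are 22 mm wide; open, the fingers measure 114 mm over their backs; the gripper's body (76 mm by 85 mm) begins 54 mm behind the grasp point. The pads swing forward as they close: fully open they stand 13 mm farther back than shut.
Start: joints at [66.75, 26.786, -0.665, 91.828, 0.344, 61.387, -3.226], TCP at [0.231, -0.608, 0.242] pointing down, gripper open.
Joint ranges: [-144.91, 144.91], [-17.63, 115.5], [-89.93, 88.59], [15.96, 139.68], [-74.01, 254.01], [8.47, 105.57], [-167.45, 167.45]. Speed limits (degrees/s): [147.25, 147.25, 180, 180, 180, 180, 180].

### API

Orientations are given as [roll, pitch, yaw] about the fixed x, y, z axes, in that order (R = Rz(yaw) Ry(pitch) Rx(roll)).
In Python, from rig import robot gives the robot as it stands. The module is installed in compiled form; this text tells all that it offers.
- The arm moves only by the tool servo_tool, never from a script. Its argument "moves" is a list of rows, each an object with "delta_rot": the turn, a rotation vector about the world's x, y, z in degrees, a list of three; "slide": the shift along the world's x, y, z in mm, a list of three; "fingers": the finger opening in mm, from 0 to 85.4. A call has 1 to 10 rows; each row is the pose to reach, as a shift and turn from the pose measured when the call began; what a row does not reach only later rows make up. A row lasts 1/8 s, in which the tool goes at most 62.5 mm and 10.7 degrees, less where a joint would pass 70% of its speed; a pose out of reach is approached as far as the arm can. A call with a gripper value outside its range is refused whole. The fingers move at their own pace and stop on an object; "squeeze" is the grip in N (left out, the last holds). Time passes only in rows, so rows that repeat a pose let the fingers close. It gives the time, the measured TCP pose, the force and the opening at its end, in the units of the state.
- robot.sense(): the state, without advancing time (a new reading comes with each control period).
- robot.get_image(name): name is "scene" or "side" or "wrist"; returns a dict with "image" (400x640x3 uint8, blue, green, red), "fovy" (degrees; the focal length in pixels is half the picture's height over the tangent of half this angle, whatever the lens; pixels are square), "cx", "cy" (the principal point, pixels), "view" (4x4, takes a point from world to camera coordinates); the wrist camera has in their place "tool_from_camera" (4x4, takes a point from camera to tool coordinates, whose origin is the TCP and whose axes are the tool frame's). Camera axes: x right, y down, z forward; pixel columns grow to the right and rows downward; lengths in m; the calibration is good to about 2 mm. A picture is of the moment at which its call begins: read the wrist's pose just before it. There is no depth.
- robot.sign_off(): hands the job in, once; it reports no verdict.
Trained networks look in a picture, given as the dict that the camera call returned (one of the last four; its "shot" number tells which), for a name from the list of things; names that differ only in an ending like _2 or _b are one class to them, and where a whole thing is asked for, a point or a joint stands for the part that bears it (a point fixed in the world has none). Each returns a list of dicts, best first, with "score" (0 to 1); they miss things now and then, are a little off and sometimes report something else, mostly with a low value. They report only what shows in the picture. A call takes as long as a camera call.
- robot.recognise(picture, target): "xyz" ([x, y, z] in m, in world coordinates, good to about 4 mm: the middle of the surface that is visible of it).
- robot.pinpoint(picture, target): "xyz" ([x, y, z] in m, in world coordinates, good to about 4 mm: a listed point, or the origin of a listed thing).
The state is a dict: "time": time; "joints": joint angles; "qd": joint speeds; "tau": joint torques, N m; "ee_pos": TCP position; "orientation": TCP orientation; "ft_force": force on the tool from outside, world axes, zero at the start; "wrist_torque": the same for the moment, N m; "finger_gap": finger opening in m.
Only numpy, scipy, OpenCV 4.12 (cv2) and the standard library are available. Lean on these libraries where they do the work, as an engineer would, in place of code of your own. Each camera call takes 0.05 s, during which the arm holds its last target.

## Working session

There is one attempt and no reset: what is moved stays moved. The work goes in short steps, Python scripts to look and compute and a tool call to move; the robot and the scene stay as the last step left them, time stands still between calls to the robot, and variables do not carry over. Pictures are saved under pics/ and viewed, and the job is handed in when it is done.

Besides the shell and the picture viewer there is one more tool, called after "Emit:" as name([rows], argument=value, ...), one row to a line, values as JSON. servo_tool: Moves the arm, as the interface text tells. Its arguments: {"type":"object","properties":{"moves":{"type":"array"},"squeeze":{"type":"number"}},"required":["moves"]}

```bash
mkdir -p pics
cat > h.py <<'E'
from rig import robot
import numpy as np, cv2
def proj(p,P):
    V=np.array(p['view']);f=p['image'].shape[0]/2/np.tan(np.radians(p['fovy'])/2)
    c=V@np.append(P,1);return (p['cx']+f*c[0]/c[2],p['cy']+f*c[1]/c[2])
E
python3 - <<'E'
from h import *
s=robot.sense();print(s)
for n in ['scene','side']:
    p=robot.get_image(n);cv2.imwrite(f'pics/{n}0.png',p['image'])
    for t in ['selector','gate_centre','slot1_end','slot2_end','slot3_end','slot4_end','knob_top','dish_deck','jar_left','jar_right','wash_bottle','beaker']:
        r=robot.pinpoint(p,t)
        for q in r[:2]: print(n,t,np.round(q['xyz'],3),round(q['score'],2),np.round(proj(p,q['xyz'])))
print(robot.sense()['time'])
E
```

```text
{'time': 0.0, 'joints': array([66.74927662, 26.83659751, -0.66256327, 91.88178345,  0.34377791,
       61.38534386, -3.22774689]), 'qd': array([-0.04719471, -0.02555731, -0.09455284,  0.05033243,  0.002505  ,
        0.07864026, -0.0713564 ]), 'tau': array([ 5.72079898e-04, -5.32398713e+01,  2.20958475e-02, -2.51310343e+01,
        1.15840023e-02,  7.76151923e-03,  1.46422309e-05]), 'ee_pos': array([ 0.23040543, -0.6072174 ,  0.24132529]), 'orientation': array([ 1.79991886e+02,  1.01458018e-01, -6.92206457e+01]), 'ft_force': array([-0.41904673,  1.53023545, -0.29587396]), 'wrist_torque': array([ 0.04593306, -0.05512912, -0.02928692]), 'finger_gap': 0.08534032669402619}
scene selector [ 0.556 -0.093 -0.004] 0.9 [259. 237.]
scene selector [ 0.365 -0.354 -0.001] 0.73 [238. 155.]
scene gate_centre [ 0.551 -0.088  0.115] 0.63 [256. 215.]
scene gate_centre [ 0.351  0.204 -0.003] 0.53 [381. 243.]
scene slot1_end [ 0.579 -0.059  0.111] 0.87 [258. 228.]
scene slot2_end [ 0.51  -0.074  0.11 ] 0.66 [270. 208.]
scene slot3_end [ 0.597 -0.11   0.112] 0.94 [240. 222.]
scene slot4_end [ 0.525 -0.12
[... 421 characters left out ...]
r [ 0.618 -0.263 -0.001] 0.2 [203. 220.]
side selector [ 0.553 -0.09   0.004] 0.86 [321. 208.]
side gate_centre [ 0.555 -0.09   0.108] 0.58 [321. 176.]
side slot1_end [ 0.58  -0.061  0.111] 0.95 [307. 177.]
side slot2_end [ 0.509 -0.074  0.112] 0.89 [333. 181.]
side slot3_end [ 0.597 -0.11   0.112] 0.79 [311. 168.]
side slot4_end [ 0.526 -0.124  0.113] 0.76 [336. 171.]
side knob_top [ 0.566 -0.037  0.194] 0.98 [308. 154.]
side dish_deck [0.557 0.011 0.112] 0.83 [302. 191.]
side jar_left [ 0.495  0.092 -0.005] 0.9 [308. 251.]
side wash_bottle [ 0.526  0.389 -0.002] 0.94 [228. 323.]
side wash_bottle [ 0.365 -0.353 -0.002] 0.38 [414. 184.]
side beaker [ 0.343  0.394 -0.001] 0.98 [302. 357.]
1.3
```

Run:
```python
import cv2
for n,(x,y) in {'scene':(160,130),'side':(220,90)}.items():
    a=cv2.imread(f'pics/{n}0.png');c=a[y:y+150,x:x+200];cv2.imwrite(f'pics/{n}0c.png',cv2.resize(c,None,fx=4,fy=4,interpolation=2))
```

```text
(no output)
```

View pics/scene0.png

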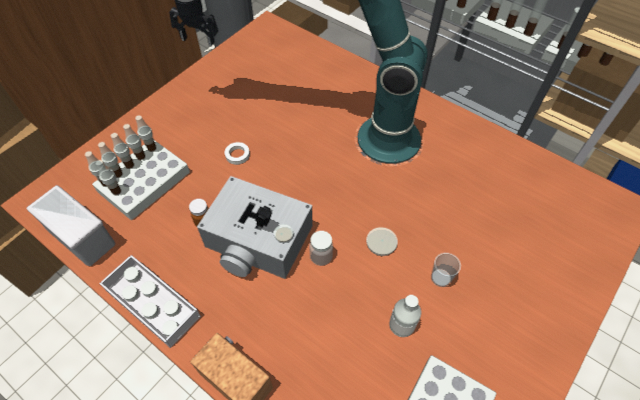

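```bash
sleep 1
```

```text
(no output)
```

View pics/scene0c.png

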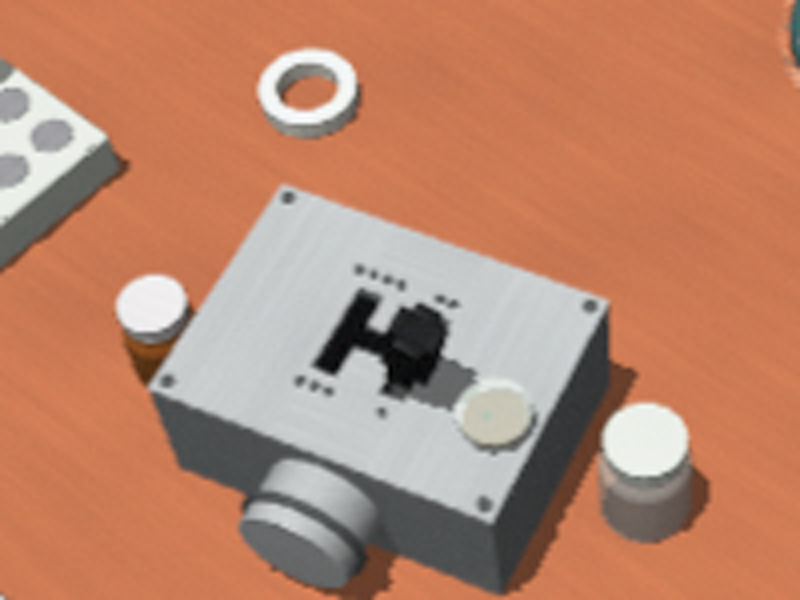

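View pics/side0c.png

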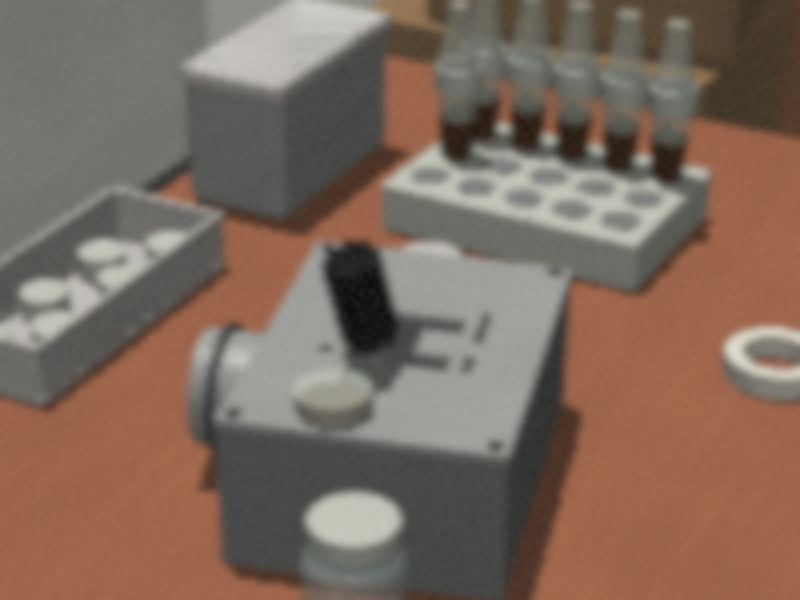

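The wide view shows the gate centred near (256,215). The grip is at the left (about 265,213), leaning part-way toward slot 1. The small dish is beside it at (283,234). I'll raise the arm, shut the fingers and fly over for a closer look.

Emit:
servo_tool([
  {"slide": [0, 0, 60], "delta_rot": [0, 0, 0], "fingers": 0},
  {"slide": [20, 30, 110], "delta_rot": [0, 0, 0], "fingers": 0},
  {"slide": [50, 80, 120], "delta_rot": [0, 0, 0], "fingers": 0},
  {"slide": [80, 130, 120], "delta_rot": [0, 0, 0], "fingers": 0},
  {"slide": [110, 180, 120], "delta_rot": [0, 0, 0], "fingers": 0},
  {"slide": [140, 230, 120], "delta_rot": [0, 0, -3], "fingers": 0},
  {"slide": [170, 280, 120], "delta_rot": [0, 0, -5], "fingers": 0},
  {"slide": [200, 330, 120], "delta_rot": [0, 0, -7], "fingers": 0},
  {"slide": [230, 380, 120], "delta_rot": [0, 0, -7], "fingers": 0},
  {"slide": [260, 430, 120], "delta_rot": [0, 0, -7], "fingers": 0},
])

```text
time: 2.55
ee_pos: [0.4913, -0.1761, 0.3627]
orientation: [-180.0, -0.0, -76.2]
ft_force: [0.2, -0.4, -0.9]
finger_gap: 0.0001
```

Emit:
servo_tool([
  {"slide": [0, 0, 0], "delta_rot": [0, 0, 0], "fingers": 0},
  {"slide": [0, 0, 0], "delta_rot": [0, 0, 0], "fingers": 0},
])

```text
time: 2.8
ee_pos: [0.4912, -0.1764, 0.3627]
orientation: [-180.0, -0.1, -76.2]
ft_force: [-0.1, -0.7, -0.2]
finger_gap: -0.0
```

```bash
cat >> h.py <<'E'
from scipy.spatial.transform import Rotation as Ro
def wristview(s,p):
    T=np.eye(4);T[:3,:3]=Ro.from_euler('xyz',s['orientation'],degrees=True).as_matrix();T[:3,3]=s['ee_pos']
    return np.linalg.inv(T@np.array(p['tool_from_camera']))
E
python3 - <<'E'
from h import *
s=robot.sense();print(s['time'],s['ee_pos'],s['orientation'],s['finger_gap'])
p=robot.get_image('wrist');cv2.imwrite('pics/w1.png',p['image']);p['view']=wristview(s,p)
print(p['tool_from_camera'])
for t in ['selector','gate_centre','slot1_end','slot2_end','slot3_end','slot4_end','knob_top','dish_deck','jar_left','jar_right']:
        for q in robot.pinpoint(p,t)[:2]: print(t,np.round(q['xyz'],4),round(q['score'],2),np.round(proj(p,q['xyz'])))
E
```

```text
2.8 [ 0.49117406 -0.17644078  0.36268176] [-1.79984483e+02 -7.28555255e-02 -7.62190725e+01] -4.8196865421264176e-05
[[ 9.99999977e-01  1.11757673e-04 -1.81783970e-04 -1.42296687e-04]
 [-5.23072777e-05  9.54275619e-01  2.98928152e-01 -7.62138676e-02]
 [ 2.06879525e-04 -2.98928136e-01  9.54275603e-01 -1.31157672e-01]
 [ 0.00000000e+00  0.00000000e+00  0.00000000e+00  1.00000000e+00]]
selector [ 5.567e-01 -9.330e-02 -5.000e-04] 0.73 [278. 107.]
gate_centre [ 0.5547 -0.0865  0.112 ] 0.85 [261. 106.]
gate_centre [ 0.5277 -0.129   0.1087] 0.54 [290. 136.]
slot1_end [ 0.5813 -0.0579  0.1126] 0.86 [241.  77.]
slot2_end [ 0.5143 -0.0738  0.1086] 0.56 [246. 136.]
slot3_end [ 0.5932 -0.1085  0.1125] 0.84 [284.  78.]
slot4_end [ 0.528  -0.128   0.1098] 0.87 [289. 136.]
knob_top [ 0.567  -0.038   0.1945] 0.56 [195.  78.]
dish_deck [0.5535 0.0099 0.1109] 0.6 [182.  87.]
jar_left [ 0.4906  0.0894 -0.0007] 0.97 [159. 121.]
jar_left [ 0.5546 -0.0858  0.1135] 0.4 [260. 106.]
jar_right [ 0.621  -0.2597 -0.0008] 0.63 [390.  92.]
jar_right [ 0.5529 -0.092  -0.001 ] 0.56 [277. 109.]
```

View pics/w1.png

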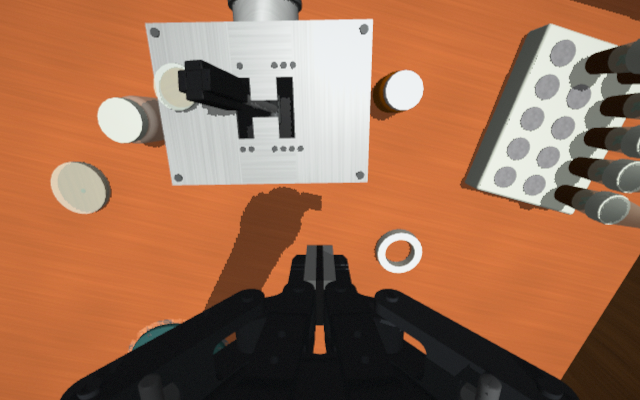

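The wrist view shows the deck screws at (154,32), (364,29), (360,175) and (179,177). The H gate spans x 245–290 and y 77–137, and the grip leans to (190,80). I'll compute the yaw, the centre and the lever angles.

Run:
```python
from h import *
a=cv2.imread('pics/w1.png');cv2.imwrite('pics/w1c.png',cv2.resize(a[10:190,140:380],None,fx=3,fy=3,interpolation=2))
s=robot.sense();p=robot.get_image('wrist');V=wristview(s,p);C=np.linalg.inv(V)
f=200/np.tan(np.radians(p['fovy'])/2);print(f,p['cx'],p['cy'])
def ray(u,v,z):
    d=C[:3,:3]@np.array([(u-p['cx'])/f,(v-p['cy'])/f,1]);return C[:3,3]+d*(z-C[2,3])/d[2]
P=[ray(*q,.112) for q in [(154,32),(364,29),(360,175),(179,177)]]
P=np.array(P);print(P.round(4),P.mean(0))
for i in range(4):
    d=P[(i+1)%4]-P[i];print(np.linalg.norm(d),np.degrees(np.arctan2(d[1],d[0])))
for z in(.19,.196): print(ray(190,82,z))
```

```text
294.3106770074159 319.25585888879675 204.0925321691705
[[ 0.6054  0.0471  0.112 ]
 [ 0.6657 -0.1864  0.112 ]
 [ 0.5011 -0.2292  0.112 ]
 [ 0.4417  0.0023  0.112 ]] [ 0.55346954 -0.09153394  0.112     ]
0.24120874662043476 -75.5217537759861
0.1701274957783965 -165.43154079819405
0.2390435230884049 104.3830228154858
0.1697474469322677 15.299640391753023
[ 0.56250454 -0.03140237  0.19      ]
[ 0.56255679 -0.03390122  0.196     ]
```

View pics/w1c.png

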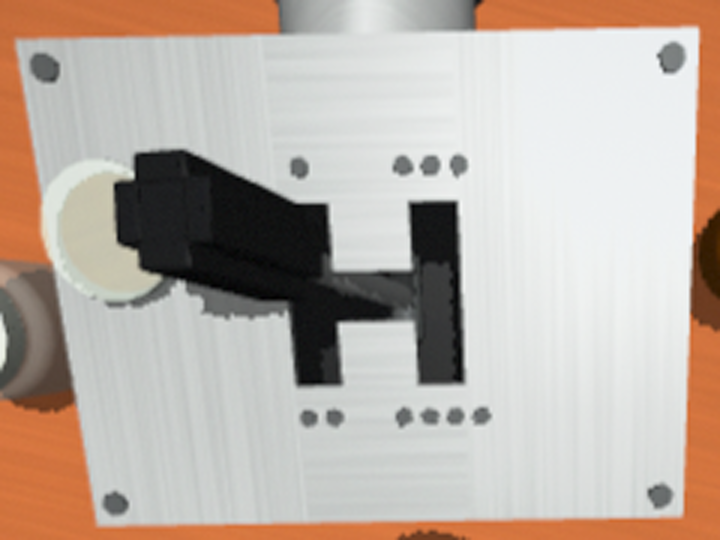

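Selector yaw is about 14.6°, its centre is (0.5535,-0.0915), and the lever is at f≈+0.14. I'll descend on the far side of the grip.

Emit:
servo_tool([
  {"slide": [40, 48, 0], "delta_rot": [0, 0, 0.8], "fingers": 0},
  {"slide": [80, 95, 0], "delta_rot": [0, 0, 0.8], "fingers": 0},
  {"slide": [124, 147, 0], "delta_rot": [0, 0, 0.8], "fingers": 0},
  {"slide": [124, 147, 0], "delta_rot": [0, 0, 0.8], "fingers": 0},
  {"slide": [124, 147, -50], "delta_rot": [0, 0, 0.8], "fingers": 0},
  {"slide": [124, 147, -100], "delta_rot": [0, 0, 0.8], "fingers": 0},
  {"slide": [124, 147, -145], "delta_rot": [0, 0, 0.8], "fingers": 0},
  {"slide": [124, 147, -170], "delta_rot": [0, 0, 0.8], "fingers": 0},
  {"slide": [124, 147, -187], "delta_rot": [0, 0, 0.8], "fingers": 0},
  {"slide": [124, 147, -187], "delta_rot": [0, 0, 0.8], "fingers": 0},
])

```text
time: 4.65
ee_pos: [0.6147, -0.0299, 0.1749]
orientation: [179.9, -0.0, -75.5]
ft_force: [-0.1, -0.2, 0.7]
finger_gap: -0.0003
```

```bash
cat >> h.py <<'E'
c0=np.array([.5535,-.0915]);ps=np.radians(14.6);R2=np.array([[np.cos(ps),-np.sin(ps)],[np.sin(ps),np.cos(ps)]])
def sel(P): return R2.T@(np.array(P)[:2]-c0)
def look(tag):
    s=robot.sense();print(s['time'],'tcp',s['ee_pos'].round(4),'sel',sel(s['ee_pos']).round(4),s['orientation'].round(1),s['ft_force'].round(1))
    for n,(x,y) in {'scene':(160,130),'side':(220,90)}.items():
        p=robot.get_image(n);c=p['image'][y:y+150,x:x+200];cv2.imwrite(f'pics/{n}_{tag}.png',cv2.resize(c,None,fx=4,fy=4,interpolation=2))
        for q in robot.pinpoint(p,'knob_top')[:1]:
            k=sel(q['xyz']);print(n,'knob',np.round(q['xyz'],4),q['score'],'sel',k.round(4),'f',round(float(np.arcsin(k[0]/.185)),3),'a~',round(float(-k[1]/.185),3))
    p=robot.get_image('wrist');cv2.imwrite(f'pics/wrist_{tag}.png',p['image'])
    for q in robot.pinpoint(p,'knob_top')[:1]:
            k=sel(q['xyz']);print('wrist','knob',np.round(q['xyz'],4),q['score'],'sel',k.round(4),'f',round(float(np.arcsin(k[0]/.185)),3),'a~',round(float(-k[1]/.185),3))
E
python3 -c "
from h import *
look('2')"
```

```text
4.65 tcp [ 0.6147 -0.0299  0.1749] sel [0.0747 0.0442] [179.9  -0.  -75.5] [-0.1 -0.2  0.7]
scene knob [ 0.5659 -0.0332  0.1999] 0.43 sel [0.0267 0.0533] f 0.145 a~ -0.288
side knob [ 0.5674 -0.0391  0.1962] 0.87 sel [0.0267 0.0472] f 0.145 a~ -0.255
```

View pics/side_2.png

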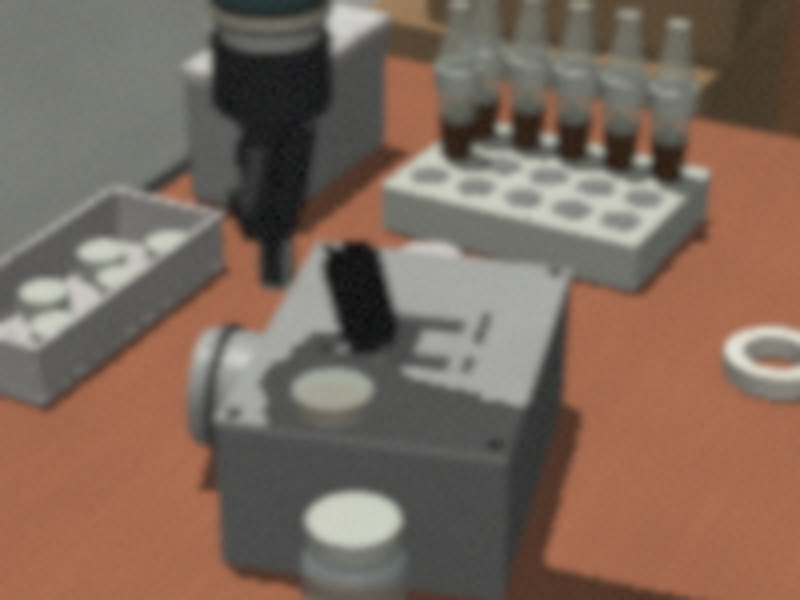

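View pics/wrist_2.png

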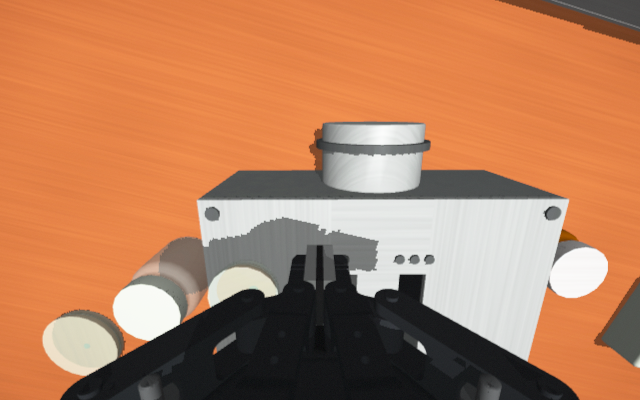

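View pics/scene_2.png

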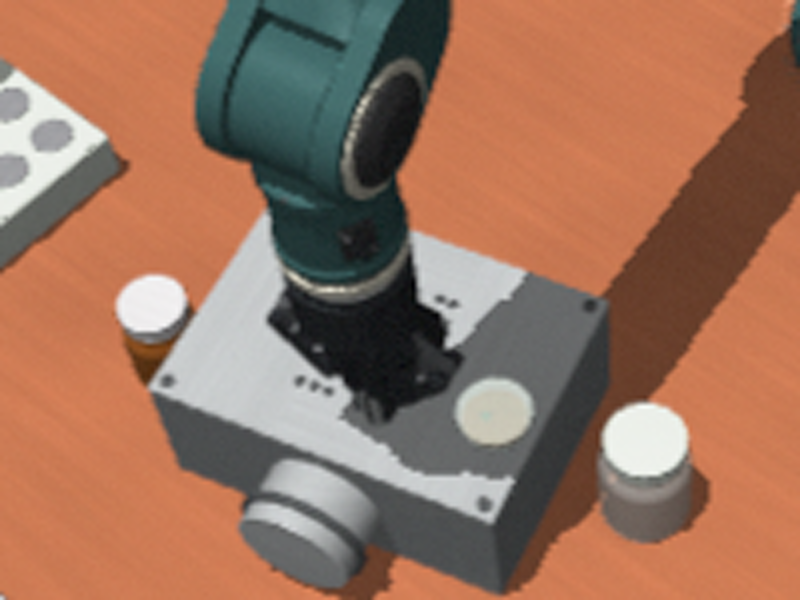

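The fingers are clear on the far side of the grip, and the linkage spreads only along tool x. Next I push the lever back.

Emit:
servo_tool([
  {"slide": [-8, -2, 0], "delta_rot": [0, 0, 0], "fingers": 0},
  {"slide": [-16, -4, 0], "delta_rot": [0, 0, 0], "fingers": 0},
  {"slide": [-22, -5.7, 0], "delta_rot": [0, 0, 0], "fingers": 0},
  {"slide": [-28, -7.3, 0], "delta_rot": [0, 0, 0], "fingers": 0},
  {"slide": [-33, -8.6, 0], "delta_rot": [0, 0, 0], "fingers": 0},
  {"slide": [-37, -9.6, 0], "delta_rot": [0, 0, 0], "fingers": 0},
  {"slide": [-39, -10, 0], "delta_rot": [0, 0, 0], "fingers": 0},
  {"slide": [-39, -10, 0], "delta_rot": [0, 0, 0], "fingers": 0},
])

```text
time: 5.95
ee_pos: [0.5768, -0.0393, 0.1768]
orientation: [-179.9, -0.1, -75.5]
ft_force: [1.5, 0.5, 0.6]
finger_gap: 0.0
```

```bash
python3 -c "
from h import *
look('3')"
```

```text
5.95 tcp [ 0.5768 -0.0393  0.1768] sel [0.0357 0.0446] [-1.799e+02 -1.000e-01 -7.550e+01] [1.5 0.5 0.6]
side knob [ 0.5509 -0.0416  0.1971] 0.68 sel [0.0101 0.0489] f 0.054 a~ -0.265
wrist knob [ 0.5482 -0.037   0.1999] 0.85 sel [0.0086 0.0541] f 0.047 a~ -0.292
```

View pics/side_3.png

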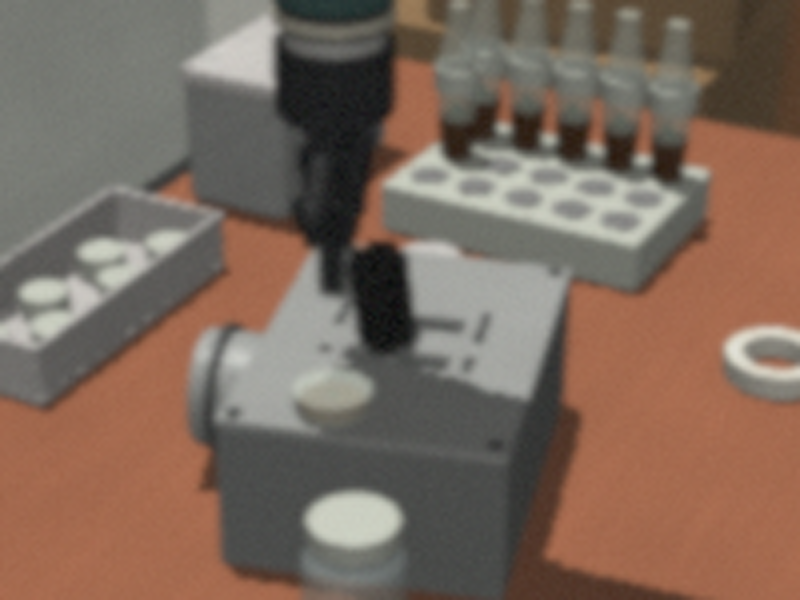

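Emit:
servo_tool([
  {"slide": [-4, -1, 0], "delta_rot": [0, 0, 0], "fingers": 0},
  {"slide": [-7.5, -1.9, 0], "delta_rot": [0, 0, 0], "fingers": 0},
  {"slide": [-7.5, -1.9, 0], "delta_rot": [0, 0, 0], "fingers": 0},
])

```text
time: 6.62
ee_pos: [0.569, -0.0413, 0.1768]
orientation: [-179.9, -0.1, -75.5]
ft_force: [1.9, 0.5, 0.5]
finger_gap: -0.0
```

```bash
python3 -c "
from h import *
look('4');look('4')"
```

```text
6.625 tcp [ 0.569  -0.0413  0.1768] sel [0.0277 0.0447] [-1.799e+02 -1.000e-01 -7.550e+01] [1.9 0.5 0.5]
side knob [ 0.5433 -0.0465  0.1977] 0.67 sel [0.0015 0.0461] f 0.008 a~ -0.249
wrist knob [ 0.5396 -0.043   0.1947] 0.75 sel [-0.0012  0.0504] f -0.007 a~ -0.273
6.925 tcp [ 0.5692 -0.0413  0.1766] sel [0.0279 0.0447] [-1.799e+02 -1.000e-01 -7.550e+01] [ 0.4 -0.1  0.8]
scene knob [ 0.3624 -0.3529  0.0017] 0.53 sel [-0.2508 -0.2048] f nan a~ 1.107
side knob [ 0.5422 -0.0442  0.1994] 0.77 sel [0.001  0.0486] f 0.005 a~ -0.263
wrist knob [ 0.5388 -0.041   0.1973] 0.58 sel [-0.0015  0.0526] f -0.008 a~ -0.284h.py:17: RuntimeWarning: invalid value encountered in arcsin
  k=sel(q['xyz']);print(n,'knob',np.round(q['xyz'],4),q['score'],'sel',k.round(4),'f',round(float(np.arcsin(k[0]/.185)),3),'a~',round(float(-k[1]/.185),3))
```

View pics/side_4.png

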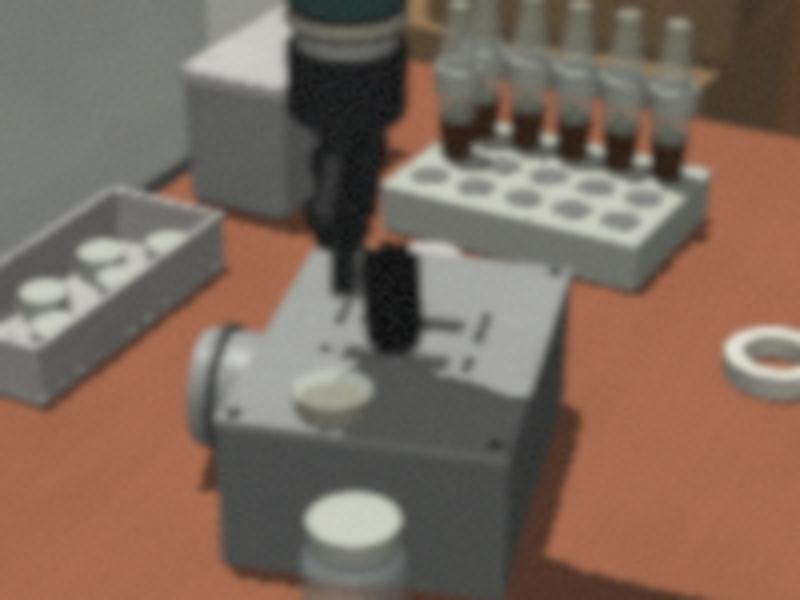

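View pics/wrist_4.png

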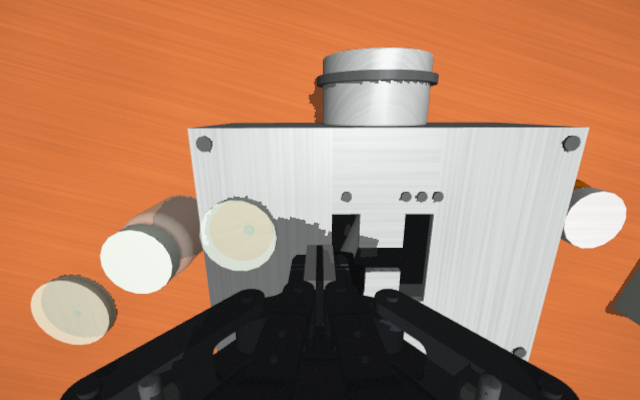

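The side and wrist estimates agree on f≈0. I'll back off, lift, and turn the tool 90° so the slim side faces across. Then I go to the left of the grip.

Emit:
servo_tool([
  {"slide": [15, 4, 0], "delta_rot": [0, 0, 0], "fingers": 0},
  {"slide": [30, 8, 10], "delta_rot": [0, 0, 0], "fingers": 0},
  {"slide": [30, 8, 60], "delta_rot": [0, 0, 0], "fingers": 0},
  {"slide": [30, 8, 110], "delta_rot": [0, 0, 10], "fingers": 0},
  {"slide": [20, 20, 124], "delta_rot": [0, 0, 20], "fingers": 0},
  {"slide": [0, 30, 124], "delta_rot": [0, 0, 30], "fingers": 0},
  {"slide": [-20, 42, 124], "delta_rot": [0, 0, 40], "fingers": 0},
  {"slide": [-40, 42, 124], "delta_rot": [0, 0, 50], "fingers": 0},
  {"slide": [-40, 42, 124], "delta_rot": [0, 0, 60], "fingers": 0},
  {"slide": [-40, 42, 124], "delta_rot": [0, 0, 70], "fingers": 0},
])

```text
time: 8.48
ee_pos: [0.5298, 0.001, 0.3009]
orientation: [-179.9, -0.1, -5.1]
ft_force: [0.3, -0.4, -0.2]
finger_gap: 0.0003
```

Emit:
servo_tool([
  {"slide": [0, 0, 0], "delta_rot": [0, 0, 10], "fingers": 0},
  {"slide": [0, 0, 0], "delta_rot": [0, 0, 20], "fingers": 0},
  {"slide": [0, 0, 0], "delta_rot": [0, 0, 20], "fingers": 0},
])

```text
time: 8.85
ee_pos: [0.5304, 0.0012, 0.3009]
orientation: [-179.8, -0.1, 14.8]
ft_force: [0.4, 0.5, 0.2]
finger_gap: 0.0
```

```bash
python3 -c "
from h import *
look('5');print(robot.sense()['joints'])"
```

```text
8.85 tcp [0.5304 0.0012 0.3009] sel [0.001  0.0955] [-1.798e+02 -1.000e-01  1.480e+01] [0.4 0.5 0.2]
scene knob [ 0.5418 -0.0414  0.1987] 0.9 sel [0.0013 0.0514] f 0.007 a~ -0.278
side knob [ 0.5403 -0.0446  0.1969] 0.76 sel [-0.001   0.0487] f -0.005 a~ -0.263
wrist knob [ 0.5398 -0.0441  0.1954] 0.94 sel [-0.0013  0.0493] f -0.007 a~ -0.267
[ 30.83352342  16.80808499 -41.29883028 102.817824    12.03956192
  64.79398036   0.42827265]
```

View pics/wrist_5.png

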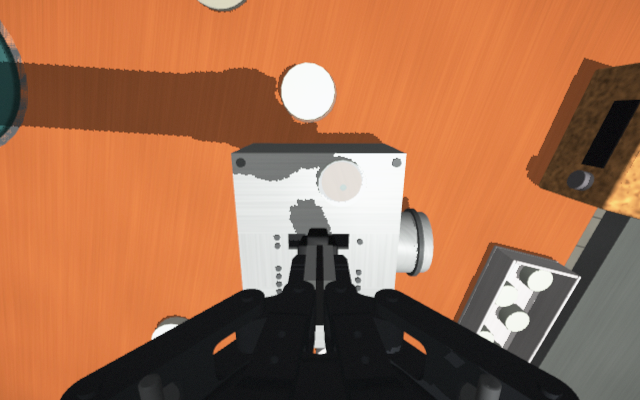

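Emit:
servo_tool([
  {"slide": [-0.5, 0, -45], "delta_rot": [0, 0, 0], "fingers": 0},
  {"slide": [-0.5, 0, -85], "delta_rot": [0, 0, 0], "fingers": 0},
  {"slide": [-0.5, 0, -110], "delta_rot": [0, 0, 0], "fingers": 0},
  {"slide": [-0.5, 0, -124], "delta_rot": [0, 0, 0], "fingers": 0},
  {"slide": [-0.5, 0, -124], "delta_rot": [0, 0, 0], "fingers": 0},
  {"slide": [2, -10, -124], "delta_rot": [0, 0, 0], "fingers": 0},
  {"slide": [4, -18, -124], "delta_rot": [0, 0, 0], "fingers": 0},
  {"slide": [6, -26, -124], "delta_rot": [0, 0, 0], "fingers": 0},
  {"slide": [8, -33, -124], "delta_rot": [0, 0, 0], "fingers": 0},
  {"slide": [8, -33, -124], "delta_rot": [0, 0, 0], "fingers": 0},
])

```text
time: 10.4
ee_pos: [0.5381, -0.0328, 0.177]
orientation: [-179.9, -0.1, 14.8]
ft_force: [-0.5, 1.2, 0.4]
finger_gap: -0.0
```

```bash
python3 -c "
from h import *
look('6')"
```

```text
10.4 tcp [ 0.5381 -0.0328  0.177 ] sel [-0.0001  0.0607] [-1.799e+02 -1.000e-01  1.480e+01] [-0.5  1.2  0.4]
scene knob [ 0.5486 -0.0572  0.2039] 0.52 sel [0.0039 0.0344] f 0.021 a~ -0.186
side knob [ 0.5485 -0.0628  0.2027] 0.43 sel [0.0024 0.029 ] f 0.013 a~ -0.157
wrist knob [ 0.5421 -0.0613  0.1995] 0.58 sel [-0.0034  0.0321] f -0.018 a~ -0.174
```

View pics/side_6.png

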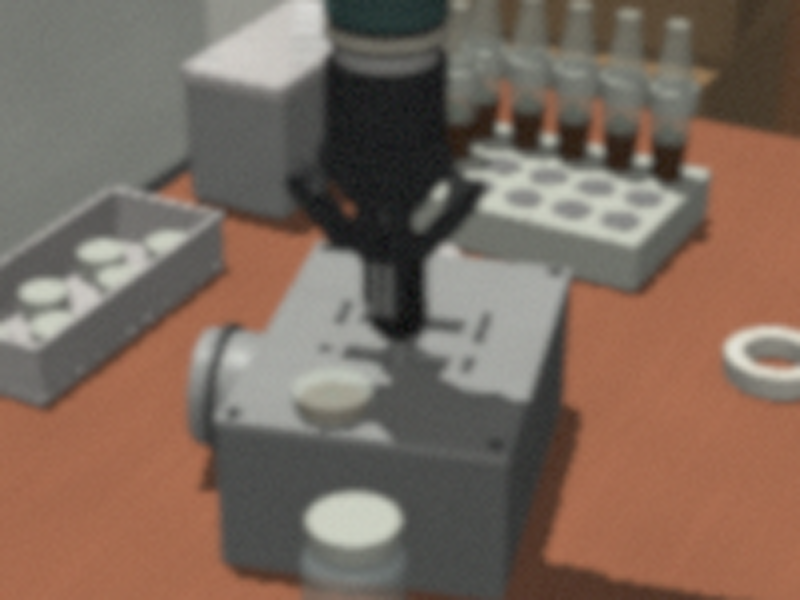

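View pics/wrist_6.png

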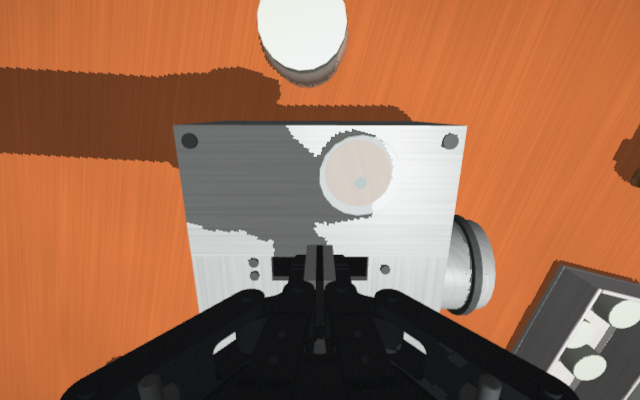

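The lever is moving along the passage and is now at a≈-0.17. I continue to the right end.

Emit:
servo_tool([
  {"slide": [2, -8, 0], "delta_rot": [0, 0, 0], "fingers": 0},
  {"slide": [4.2, -16, 0], "delta_rot": [0, 0, 0], "fingers": 0},
  {"slide": [6.2, -24, 0], "delta_rot": [0, 0, 0], "fingers": 0},
  {"slide": [8.3, -32, 0], "delta_rot": [0, 0, 0], "fingers": 0},
  {"slide": [10.4, -40, 0], "delta_rot": [0, 0, 0], "fingers": 0},
  {"slide": [12.5, -48, 0], "delta_rot": [0, 0, 0], "fingers": 0},
  {"slide": [14.6, -56, 0], "delta_rot": [0, 0, 0], "fingers": 0},
  {"slide": [16.4, -63, 0], "delta_rot": [0, 0, 0], "fingers": 0},
  {"slide": [18, -69, 0], "delta_rot": [0, 0, 0], "fingers": 0},
  {"slide": [18, -69, 0], "delta_rot": [0, 0, 0], "fingers": 0},
])

```text
time: 11.95
ee_pos: [0.5556, -0.1019, 0.1765]
orientation: [-179.9, -0.0, 14.8]
ft_force: [-0.1, 0.1, 0.0]
finger_gap: -0.0001
```

```bash
python3 -c "
from h import *
look('7')"
```

```text
11.95 tcp [ 0.5556 -0.1019  0.1765] sel [-0.0006 -0.0106] [-179.9   -0.    14.8] [-0.1  0.1  0. ]
scene knob [ 0.566  -0.1325  0.1983] 0.45 sel [ 0.0018 -0.0428] f 0.01 a~ 0.231
```

View pics/side_7.png

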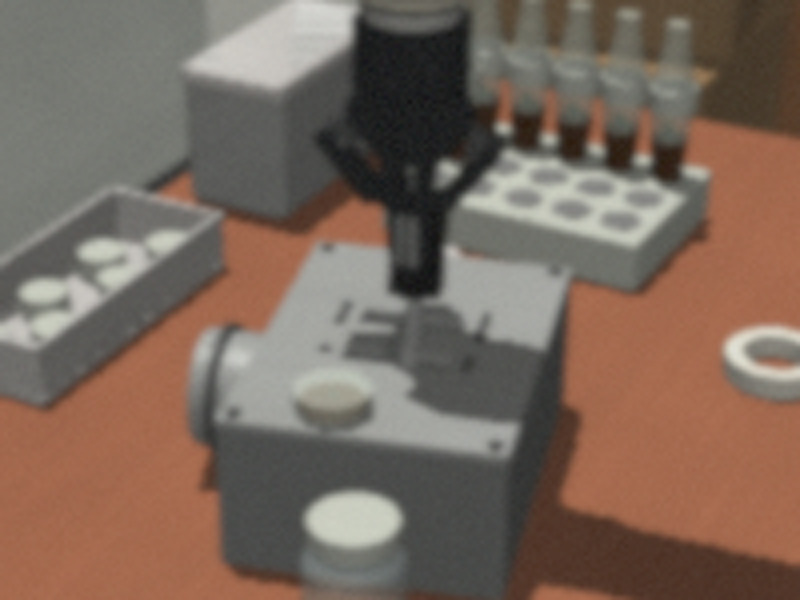

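View pics/scene_7.png

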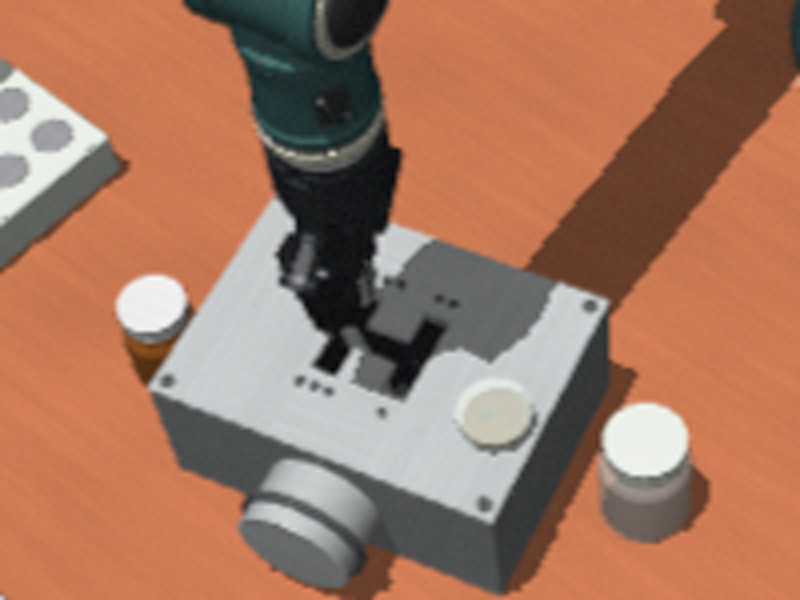

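The lever is near the right end, at a≈0.25. I'll nudge it a little more and re-measure.

Emit:
servo_tool([
  {"slide": [0.7, -2.5, 0], "delta_rot": [0, 0, 0], "fingers": 0},
  {"slide": [1.2, -4.6, 0], "delta_rot": [0, 0, 0], "fingers": 0},
  {"slide": [1.2, -4.6, 0], "delta_rot": [0, 0, 0], "fingers": 0},
])

```text
time: 12.62
ee_pos: [0.5569, -0.1056, 0.1768]
orientation: [-179.9, -0.1, 14.8]
ft_force: [0.4, 1.7, -1.3]
finger_gap: -0.0002
```

Emit:
servo_tool([
  {"slide": [-3, 11, 0], "delta_rot": [0, 0, 0], "fingers": 0},
  {"slide": [-6, 24, 10], "delta_rot": [0, 0, 0], "fingers": 0},
  {"slide": [-8, 30, 60], "delta_rot": [0, 0, 0], "fingers": 0},
  {"slide": [-8, 30, 110], "delta_rot": [0, 0, 0], "fingers": 0},
  {"slide": [-8, 30, 130], "delta_rot": [0, 0, 0], "fingers": 0},
  {"slide": [-8, 30, 130], "delta_rot": [0, 0, 0], "fingers": 0},
])

```text
time: 13.38
ee_pos: [0.5496, -0.0745, 0.3091]
orientation: [180.0, -0.3, 14.9]
ft_force: [0.3, 0.2, -0.1]
finger_gap: -0.0001
```

```bash
python3 -c "
from h import *
look('8');look('8')"
```

```text
13.375 tcp [ 0.5496 -0.0745  0.3091] sel [0.0005 0.0174] [180.   -0.3  14.9] [ 0.3  0.2 -0.1]
scene knob [ 0.5659 -0.1355  0.1997] 0.67 sel [ 0.0009 -0.0457] f 0.005 a~ 0.247
side knob [ 0.5686 -0.1439  0.1953] 0.95 sel [ 0.0014 -0.0545] f 0.008 a~ 0.295
13.675 tcp [ 0.5483 -0.0754  0.3056] sel [-0.001   0.0169] [-179.8    0.    14.9] [0.  0.3 0. ]
scene knob [ 0.5693 -0.1367  0.1996] 0.58 sel [ 0.0039 -0.0477] f 0.021 a~ 0.258
side knob [ 0.566  -0.1418  0.1994] 0.58 sel [-0.0006 -0.0518] f -0.003 a~ 0.28
```

View pics/side_8.png

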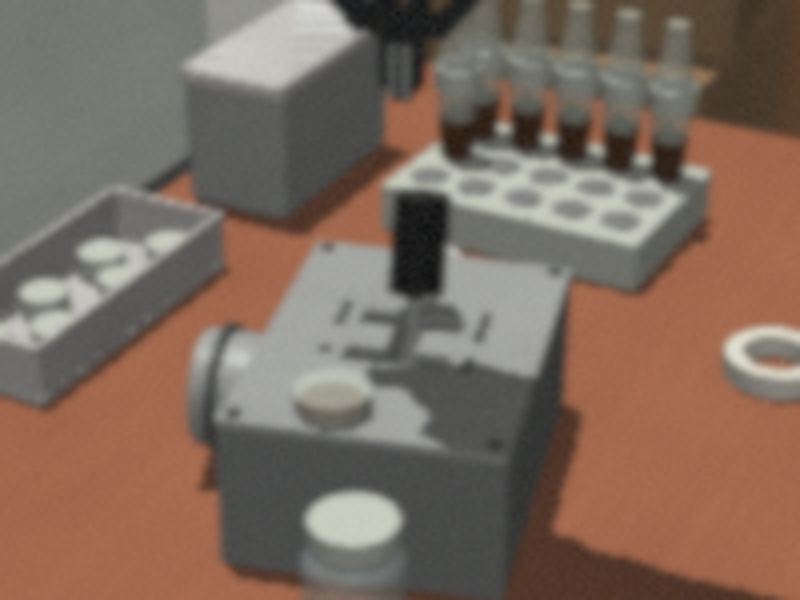

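a≈0.28 and f≈0, so the lever is at the right end of the passage. I'll turn back and go behind the grip.

Emit:
servo_tool([
  {"slide": [-12, 0, 0], "delta_rot": [0, 0, -10], "fingers": 0},
  {"slide": [-24, -5, 0], "delta_rot": [0, 0, -20], "fingers": 0},
  {"slide": [-32, -20, 0], "delta_rot": [0, 0, -30], "fingers": 0},
  {"slide": [-32, -40, 0], "delta_rot": [0, 0, -40], "fingers": 0},
  {"slide": [-32, -60, 0], "delta_rot": [0, 0, -50], "fingers": 0},
  {"slide": [-32, -71, 0], "delta_rot": [0, 0, -60], "fingers": 0},
  {"slide": [-32, -71, 0], "delta_rot": [0, 0, -70], "fingers": 0},
  {"slide": [-32, -71, 0], "delta_rot": [0, 0, -80], "fingers": 0},
  {"slide": [-32, -71, 0], "delta_rot": [0, 0, -90.3], "fingers": 0},
  {"slide": [-32, -71, 0], "delta_rot": [0, 0, -90.3], "fingers": 0},
])

```text
time: 15.22
ee_pos: [0.5169, -0.1465, 0.3066]
orientation: [-179.9, -0.1, -75.3]
ft_force: [0.4, 0.2, -0.7]
finger_gap: -0.0002
```

```bash
python3 -c "
from h import *
look('9')"
```

```text
15.225 tcp [ 0.5169 -0.1465  0.3066] sel [-0.0493 -0.0439] [-1.799e+02 -1.000e-01 -7.530e+01] [ 0.4  0.2 -0.7]
scene knob [ 0.5671 -0.1382  0.1993] 0.85 sel [ 0.0014 -0.0486] f 0.008 a~ 0.263
side knob [ 0.5701 -0.1456  0.1938] 0.74 sel [ 0.0024 -0.0565] f 0.013 a~ 0.306
wrist knob [ 0.5654 -0.1426  0.1952] 0.71 sel [-0.0014 -0.0524] f -0.007 a~ 0.284
```

View pics/wrist_9.png

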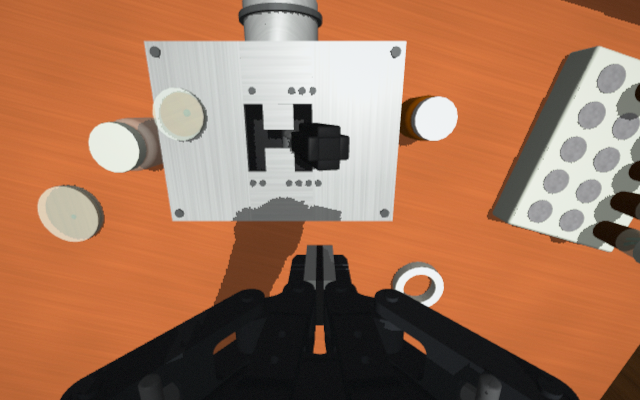

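The grip (top at about 335,148) is at the right end of the passage, level with it, and all bystanders are in place. I descend behind it and push forward.

Emit:
servo_tool([
  {"slide": [0, -0.5, -45], "delta_rot": [0, 0, 0], "fingers": 0},
  {"slide": [0, -0.5, -90], "delta_rot": [0, 0, 0], "fingers": 0},
  {"slide": [0, -0.5, -118], "delta_rot": [0, 0, 0], "fingers": 0},
  {"slide": [0, -0.5, -130], "delta_rot": [0, 0, 0], "fingers": 0},
  {"slide": [0, -0.5, -130], "delta_rot": [0, 0, 0], "fingers": 0},
  {"slide": [10, 2.1, -130], "delta_rot": [0, 0, 0], "fingers": 0},
  {"slide": [19, 4.5, -130], "delta_rot": [0, 0, 0], "fingers": 0},
  {"slide": [27, 6.5, -130], "delta_rot": [0, 0, 0], "fingers": 0},
  {"slide": [35, 8.6, -130], "delta_rot": [0, 0, 0], "fingers": 0},
  {"slide": [35, 8.6, -130], "delta_rot": [0, 0, 0], "fingers": 0},
])

```text
time: 16.77
ee_pos: [0.5526, -0.1376, 0.1765]
orientation: [-179.8, -0.0, -75.4]
ft_force: [0.7, -0.1, 0.6]
finger_gap: 0.0003
```

```bash
python3 -c "
from h import *
look('10')"
```

```text
16.775 tcp [ 0.5526 -0.1376  0.1765] sel [-0.0125 -0.0444] [-179.8   -0.   -75.4] [ 0.7 -0.1  0.6]
scene knob [ 0.5886 -0.1337  0.1975] 0.97 sel [ 0.0233 -0.0497] f 0.126 a~ 0.269
side knob [ 0.5886 -0.1395  0.1954] 0.79 sel [ 0.0219 -0.0553] f 0.118 a~ 0.299
wrist knob [ 0.5277 -0.1266  0.1083] 0.7 sel [-0.0338 -0.0275] f -0.184 a~ 0.148
```

View pics/wrist_10.png

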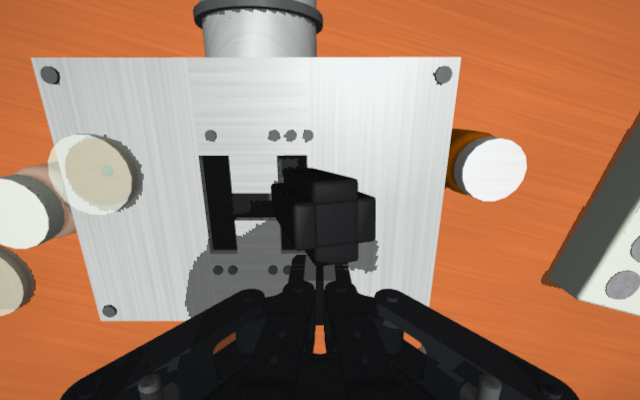

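The lever is entering slot 3 at f≈0.12. I continue pushing.

Emit:
servo_tool([
  {"slide": [6, 1.5, 0], "delta_rot": [0, 0, 0], "fingers": 0},
  {"slide": [12, 3.1, 0], "delta_rot": [0, 0, 0], "fingers": 0},
  {"slide": [18, 4.6, 0], "delta_rot": [0, 0, 0], "fingers": 0},
  {"slide": [23, 5.9, 0], "delta_rot": [0, 0, 0], "fingers": 0},
  {"slide": [27, 6.9, 0], "delta_rot": [0, 0, 0], "fingers": 0},
  {"slide": [29, 7.4, 0], "delta_rot": [0, 0, 0], "fingers": 0},
  {"slide": [29, 7.4, 0], "delta_rot": [0, 0, 0], "fingers": 0},
])

```text
time: 17.95
ee_pos: [0.5809, -0.1305, 0.1765]
orientation: [-179.9, -0.1, -75.4]
ft_force: [-0.5, 0.4, 0.3]
finger_gap: 0.0002
```

```bash
python3 -c "
from h import *
look('11')"
```

```text
17.95 tcp [ 0.5809 -0.1305  0.1765] sel [ 0.0167 -0.0447] [-1.799e+02 -1.000e-01 -7.540e+01] [-0.5  0.4  0.3]
scene knob [ 0.6188 -0.1215  0.1901] 0.54 sel [ 0.0556 -0.0455] f 0.305 a~ 0.246
side knob [ 0.619  -0.1272  0.1922] 0.93 sel [ 0.0544 -0.0511] f 0.298 a~ 0.276
wrist knob [ 0.6163 -0.1261  0.1868] 0.6 sel [ 0.0521 -0.0493] f 0.285 a~ 0.267
```

f≈0.295. I'll press gently against the stop to be sure.

Emit:
servo_tool([
  {"slide": [1, 0.3, 0], "delta_rot": [0, 0, 0], "fingers": 0},
  {"slide": [2, 0.5, 0], "delta_rot": [0, 0, 0], "fingers": 0},
  {"slide": [2, 0.5, 0], "delta_rot": [0, 0, 0], "fingers": 0},
])

```text
time: 18.62
ee_pos: [0.5826, -0.1301, 0.1765]
orientation: [-179.9, -0.0, -75.4]
ft_force: [-1.0, -1.5, 0.4]
finger_gap: -0.0001
```

Emit:
servo_tool([
  {"slide": [1, 0.3, 0], "delta_rot": [0, 0, 0], "fingers": 0},
  {"slide": [2, 0.5, 0], "delta_rot": [0, 0, 0], "fingers": 0},
  {"slide": [2, 0.5, 0], "delta_rot": [0, 0, 0], "fingers": 0},
])

```text
time: 19.0
ee_pos: [0.5837, -0.1299, 0.1762]
orientation: [180.0, -0.0, -75.4]
ft_force: [-5.2, -0.8, 1.2]
finger_gap: 0.0002
```

Force rose to 5 N and the tool stalled, so the lever is on the stop. I back straight off, then lift.

Emit:
servo_tool([
  {"slide": [-8, -2, 0], "delta_rot": [0, 0, 0], "fingers": 0},
  {"slide": [-24, -6.2, 0], "delta_rot": [0, 0, 0], "fingers": 0},
  {"slide": [-45, -11.6, 0], "delta_rot": [0, 0, 0], "fingers": 0},
  {"slide": [-60, -15.5, 20], "delta_rot": [0, 0, 0], "fingers": 0},
  {"slide": [-70, -18, 70], "delta_rot": [0, 0, 0], "fingers": 0},
  {"slide": [-80, -20, 120], "delta_rot": [0, 0, 0], "fingers": 0},
  {"slide": [-90, -22, 150], "delta_rot": [0, 0, 0], "fingers": 0},
  {"slide": [-90, -22, 150], "delta_rot": [0, 0, 0], "fingers": 0},
  {"slide": [-90, -22, 150], "delta_rot": [0, 0, 0], "fingers": 0},
])

```text
time: 20.12
ee_pos: [0.493, -0.1519, 0.3255]
orientation: [180.0, -0.0, -75.4]
ft_force: [-0.7, 0.1, -0.8]
finger_gap: -0.0001
```

```bash
python3 -c "
from h import *
look('12')"
```

```text
20.125 tcp [ 0.493  -0.1519  0.3255] sel [-0.0737 -0.0433] [180.   -0.  -75.4] [-0.7  0.1 -0.8]
scene knob [ 0.623  -0.1238  0.1898] 0.87 sel [ 0.0591 -0.0488] f 0.325 a~ 0.264
side knob [ 0.6226 -0.1288  0.1905] 0.8 sel [ 0.0575 -0.0535] f 0.316 a~ 0.289
wrist knob [ 0.6183 -0.1241  0.1822] 0.83 sel [ 0.0545 -0.0479] f 0.299 a~ 0.259
```

View pics/wrist_12.png

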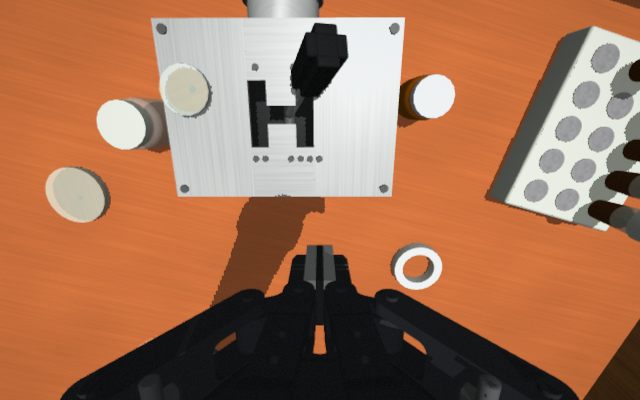

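View pics/side_12.png

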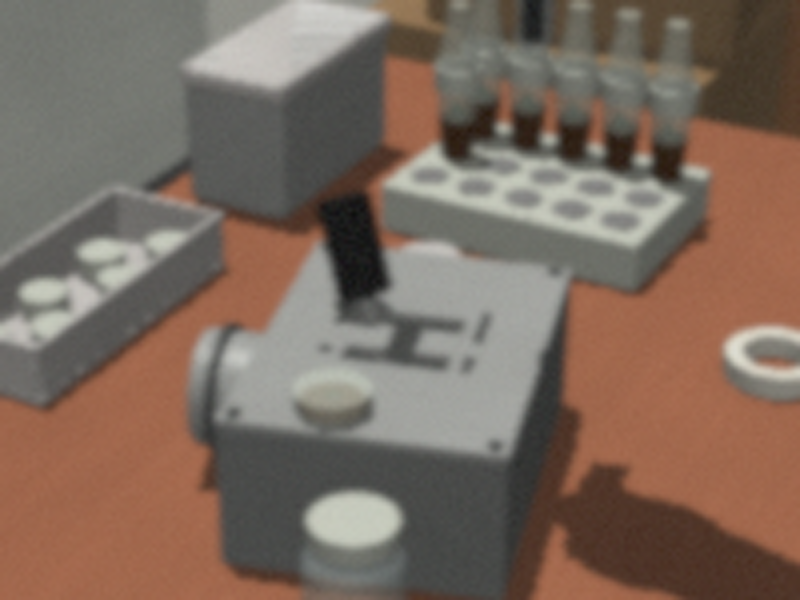

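The lever stands at the end of slot 3 (top at about (325,45) in the wrist picture), and dishes and jars are undisturbed. The arm is clear and still, so I hand the job in.

```bash
python3 -c "
from h import *
print(robot.sense()['qd'].round(2));print(robot.sign_off())"
```

```text
[ 0.04 -0.21  0.07 -0.31 -0.02  0.04  0.06]
the job is handed in; nothing more can be done
None
```

The lever is home in the third slot (forward right), and I handed the job in at about 20 s of the 67 s allowed. `sign_off` reports no verdict, so success rests on my own checks below.

I used shut fingers throughout, always pushing on one side of the grip:
1. **Level with the passage:** I pushed the lever back from about 0.14 rad forward to neutral.
2. **Across to the right:** I pushed it along the passage to about 0.28 rad right. It was still level (forward about 0) when I measured it there, so it did not dip into the fourth slot.
3. **Forward into slot 3:** I pushed until the tool stalled on the slot's stop at about 5 N, then backed the arm off clear of everything.

**Last checks:**
- **Lever position:** the three cameras gave forward 0.30, 0.32 and 0.33 rad (needs more than 0.265). They gave across 0.26, 0.26 and 0.29 rad (needs 0.20 to 0.40). The spread of about 0.03 rad matches the networks' stated accuracy of about 4 mm.
- **Bystanders:** the final pictures show the dishes, jars and tape roll where they stood. I judged this by eye only. The beaker and wash bottle were out of frame at the end, but the arm never went near them.

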